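# Start the dust extractor and hold its start dial

### The job

Start the dust extractor from its grey control box: press the round key, then the square key, then the long bar key, each until it clicks and stays down, and only then grip the spring-return start dial and turn it clockwise past the one-dot and two-dot detents to the three-dot mark. Keep holding it there with the fingers against its spring: the job finishes while you are still holding it, so do not let go. Leave the pencil, the tape measure and the other things lying about where they are.

Things in the scene. Friction and masses are not known exactly. Their poses are not given: they have to be found in the camera images.
- control_box: Grey control box of the dust extractor, 160 (x) x 320 (y) x 55 mm high, fixed, turned up to 0.25 rad. Origin: centre of its underside on the bench; x points away from the robot, y left, z up. On top, all at box x = -20 mm: three keys at box y = +120, +60 and 0 mm, the start dial at y = -100 mm.
- round_key_top (a point): Upper face of the round key, a disc 30 mm across, bare aluminium, in a black housing 62 x 50 mm and 10 mm high on the box. This point: centre of its upper face, 77 mm above the bench and 12 mm above its housing when up. One of the three keys in the row; which key stands in which place changes.
- round_key (a joint): Travel of the round key straight down in m: 0 up, about 0.0075 latched, 0.010 bottom (stop). Springs against the finger with about 4 N, snaps over near 0.005 and, pressed on to the stop, stays latched by itself.
- square_key_top (a point): Upper face of the square key, 28 x 28 mm, bare aluminium, in a black housing 62 x 50 mm and 10 mm high on the box. This point: centre of its upper face, 77 mm above the bench and 12 mm above its housing when up. One of the three keys in the row; which key stands in which place changes.
- square_key (a joint): Travel of the square key straight down in m: 0 up, about 0.0075 latched, 0.010 bottom (stop). Springs against the finger with about 4 N, snaps over near 0.005 and, pressed on to the stop, stays latched by itself.
- bar_key_top (a point): Upper face of the long bar key, a bar 46 mm (box x) by 14 mm (box y), bare aluminium, in a black housing 62 x 50 mm and 10 mm high on the box. This point: centre of its upper face, 77 mm above the bench and 12 mm above its housing when up. One of the three keys in the row; which key stands in which place changes.
- bar_key (a joint): Travel of the long bar key straight down in m: 0 up, about 0.0075 latched, 0.010 bottom (stop). Springs against the finger with about 4 N, snaps over near 0.005 and, pressed on to the stop, stays latched by itself.
- dial_grip (a point): Point on the vertical axis of the black start dial, 91 mm above the bench. Its grip is an upright bar 60 mm long, 14 mm thick, from 69 to 103 mm above the bench, across a disc 66 mm wide whose top is at 69 mm. x axis: along the bar to the end with the white pointer line; z up; turns with the dial. Pinch the bar's flat faces along this point's y.
- start_dial: The dial itself; origin on its axis 59 mm above the bench, axes as dial_grip. Rest mark: white dash on the box, 0.6 rad left of the box's x axis; then clockwise marks of one, two and three dots.
- dial_angle (a joint): Dial angle in rad, 0 at rest, growing clockwise seen from above. Detents at 0.4 (one dot), 0.8 (two dots), 1.2 (three dots), stop at 1.25. A spring of 0.05 to 0.09 N m turns it back to 0 whenever it is let go, from any detent; passing a detent takes up to 0.12 N m.
- pencil: Red carpenter's pencil, 186 x 14 x 8 mm, loose on the back edge of the box top, lying along box y at about box x = +55 mm; origin at the centre of its underside. A bystander.
- tape_measure: Yellow tape measure, 66 x 84 x 36 mm, loose on the bench just right of the box; origin at the centre of its underside. A bystander.
- flask: White and black steel flask, 66 mm wide, 256 mm high, loose, left of the box; origin at the centre of its underside. A bystander.
- screw_jar: Glass jar of screws, 66 mm wide, 86 mm high, loose, left of the box. A bystander.
- masking_tape: Roll of masking tape, 97 mm wide, 36 mm high, loose, left of the box. A bystander.

How it is judged:
By the outcome, as a careful person would: the job done as asked, in the order asked, and still so for the second after the job is handed in, while the arm keeps its last pose, push and grip.
It also fails if it takes over 53 s, if anything falls off the work surface, if the arm or the gripper's body presses on something with over 40 N, if the wrist force passes 120 N, or if a joint passes its speed limit or range.

### The arm

A 6-joint arm with a two-finger parallel gripper is mounted at the origin on a cart in front of the work surface, level with it; the furniture and walls round the work are solid. World frame = base frame: x ahead of the robot, y to its left, z up, the work surface at z = 0. Lengths are in m, angles in rad, forces in N, time in s.
With the tool pointing down it reaches from about 0.375 to 0.9 m from the base axis. Payload 3.1 kg.
Tool frame: the origin (TCP) lies between the finger pads; the fingertips stand manip.finger_overhang ahead of it and the grasp point (between the pads) lies 5 mm behind it (manip.finger_overhang is the distance from the TCP to the fingertips, in m); z points along the fingers, y is the line along which they close (so a half turn about z gives the same grasp; the last joint's range is limited). The gripper opens to 85 mm and grips with 20 to 120 N. Pads are 22 mm wide; open, the fingers measure 114 mm over their backs; the gripper's body (76 mm by 85 mm) begins 54 mm behind the grasp point. The pads swing forward as they close: fully open they stand 13 mm farther back than shut.
Start: joints at [0.986, 0.527, 1.433, -0, 1.181, -0.178], TCP at [0.247, 0.574, 0.245] pointing down, gripper open.
Joint ranges: [-3.08, 3.08], [-0.75, 2.2], [0.22, 2.44], [-1.43, 4.57], [0, 2.65], [-2.85, 2.85]. Speed limits (rad/s): [2.79, 2.79, 3.14, 3.14, 3.14, 3.14].

### API

Orientations are given as a unit quaternion [x, y, z, w].
In Python, from station import manip gives the robot as it stands.
- The arm moves only by the tool drive_tool, never from a script. Its argument "plan" is a list of rows, each a list of 7 numbers: the shift along the tool's x, y, z in m, then the turn, a rotation vector about the tool's x, y, z in degrees, then the opening, from -1 (shut) to 1 (fully open). In form: [[x, y, z, wx, wy, wz, gripper], ...]. A call has 1 to 10 rows; each row shifts and turns the commanded pose from where the row before left it, along the tool's axes as they then stand; what a row does not reach is not made up. A row lasts 1/10 s, in which the tool goes at most 50 mm and 8.59 degrees, less where a joint would pass 70% of its speed; a pose out of reach is approached as far as the arm can. A call is refused whole if a number of a shift passes 0.05 or a number of a turn 8.59, either way. A call with a gripper value outside its range is refused whole. The fingers move at their own pace and stop on an object; "newtons" is the grip in N (left out, the last holds). Time passes only in rows, so rows that do not move let the fingers close. It gives the time, the measured TCP pose, the force, the opening and the grip force at its end, in the units of the state.
- manip.sense(): the state, without advancing time (a new reading comes with each control period).
- manip.snapshot(name): name is "side" or "top" or "wrist"; returns a dict with "image" (400x640x3 uint8, red, green, blue), "z_map" (400x640 float32, m along the optical axis (not along the pixel's ray), 0 where there is no reading), "fov_y" (degrees; the focal length in pixels is half the picture's height over the tangent of half this angle, whatever the lens; pixels are square), "cx", "cy" (the principal point, pixels), "extrinsics" (4x4, takes a point from camera to world coordinates); the wrist camera has in their place "mount" (4x4, takes a point from camera to tool coordinates, whose origin is the TCP and whose axes are the flange's). Camera axes: x right, y up, looking along -z (the intrinsics and any distortion apply to the point x, -y, -z); pixel columns grow to the right and rows downward; lengths in m; the calibration is good to about 2 mm. A picture is of the moment at which its call begins: read the wrist's pose just before it.
- manip.sign_off(): hands the job in; it is judged then, once.
The state is a dict: "t": time; "q": joint angles; "qd": joint speeds; "tau": joint torques, N m; "tcp_pos": TCP position; "tool_rot": TCP orientation; "force": force on the tool from outside, world axes, zero at the start; "ft_torque": the same for the moment, N m; "finger_gap": opening from 0.0 (shut) to 1.0 (fully open); "gripper_force": force on a finger pad.
Only numpy, scipy, OpenCV 4.12 (cv2) and the standard library are available. Lean on these libraries where they do the work, as an engineer would, in place of code of your own. Each camera call takes 0.05 s, during which the arm holds its last target. There are 200 camera calls.

## Working session

There is one attempt and no reset: what is moved stays moved. The work goes in short steps, Python scripts to look and compute and a tool call to move; the robot and the scene stay as the last step left them, time stands still between calls to the robot, and variables do not carry over. Pictures are saved under pics/ and viewed, at most 10 in all, crops included, and the job is handed in when it is done.

Besides the shell and the picture viewer there is one more tool, called after ">>>" as name(argument=value, ...) on one line, values as JSON. drive_tool: Moves the arm, as the interface text tells. Its arguments: {"type":"object","properties":{"plan":{"type":"array"},"newtons":{"type":"number"}},"required":["plan"]}

```bash
mkdir -p pics; ls
cat > h.py <<'E'
import numpy as np, cv2
from station import manip
from scipy.spatial.transform import Rotation as R
def shot(name):
    s=manip.sense(); d=manip.snapshot(name)
    if name=='wrist':
        T=np.eye(4); T[:3,:3]=R.from_quat(s['tool_rot']).as_matrix(); T[:3,3]=s['tcp_pos']
        d['E']=T@d['mount']
    else: d['E']=np.array(d['extrinsics'])
    d['f']=200/np.tan(np.radians(d['fov_y'])/2)
    return d
def dist(d):
    return np.array(d.get('distortion',[0,0,0,0,0]),float)
def ray(d,u,v):
    r=np.array([(u-d['cx'])/d['f'],-(v-d['cy'])/d['f'],-1.0])
    return d['E'][:3,3], d['E'][:3,:3]@r
def onz(d,u,v,z):
    o,r=ray(d,u,v); return o+r*(z-o[2])/r[2]
def depthpt(d,u,v):
    o,r=ray(d,u,v); return o+r*d['z_map'][int(v),int(u)]
def save(d,n): cv2.imwrite('pics/'+n,cv2.cvtColor(d['image'],cv2.COLOR_RGB2BGR))
E
python3 - <<'E'
from h import *
s=manip.sense(); print({k:np.round(v,3) for k,v in s.items()}); print(manip.finger_overhang)
for n in ['top','side','wrist']:
    d=shot(n); save(d,n+'0.png'); print(n,[k for k in d],d['f'],d['cx'],d['cy']); print(np.round(d['E'],3))
    print({k:v for k,v in d.items() if k not in('image','z_map','E','extrinsics','mount')})
E
```

```text
pics
{'t': np.float64(0.0), 'q': array([ 0.986,  0.528,  1.434, -0.   ,  1.181, -0.178]), 'qd': array([-0.001, -0.   , -0.001,  0.002, -0.   ,  0.001]), 'tau': array([ 0.0000e+00, -4.4234e+01, -1.7803e+01, -0.0000e+00,  8.0000e-03,
        0.0000e+00]), 'tcp_pos': array([0.247, 0.573, 0.244]), 'tool_rot': array([ 0.202,  0.979, -0.001, -0.   ]), 'force': array([-0.498,  0.023, -0.86 ]), 'ft_torque': array([-0.038, -0.006,  0.009]), 'gripper_force': np.float64(0.0), 'finger_gap': np.float64(0.998)}
0.014
top ['image', 'z_map', 'fov_y', 'cx', 'cy', 'extrinsics', 'E', 'f'] 477.25196463554465 317.1681728319119 193.34472631608784
[[-0.055  0.978 -0.201  0.29 ]
 [-0.998 -0.054  0.009 -0.086]
 [-0.002  0.201  0.98   1.402]
 [ 0.     0.     0.     1.   ]]
{'fov_y': 45.47378676775318, 'cx': 317.1681728319119, 'cy': 193.34472631608784, 'f': np.float64(477.25196463554465)}
side ['image', 'z_map', 'fov_y', 'cx', 'cy', 'extrinsics', 'E', 'f'] 418.8958654608885 319.27254755423786 199.60891242653253
[[ 0.961  0.14  -0.238  0.265]
 [-0.275  0.444 -0.853 -1.115]
 [-0.014  0.885  0.465  0.661]
 [ 0.     0.     0.     1.   ]]
{'fov_y': 51.04387697513871, 'cx': 319.27254755423786, 'cy': 199.60891242653253, 'f': np.float64(418.8958654608885)}
wrist ['image', 'z_map', 'fov_y', 'cx', 'cy', 'mount', 'E', 'f'] 311.1721626141908 318.6124677784673 197.47783960380016
[[ 0.396 -0.886 -0.242  0.185]
 [ 0.918  0.382  0.106  0.6  ]
 [-0.002 -0.265  0.964  0.374]
 [ 0.     0.     0.     1.   ]]
{'fov_y': 65.4602251748111, 'cx': 318.6124677784673, 'cy': 197.47783960380016, 'f': np.float64(311.1721626141908)}
```

View pics/top0.png

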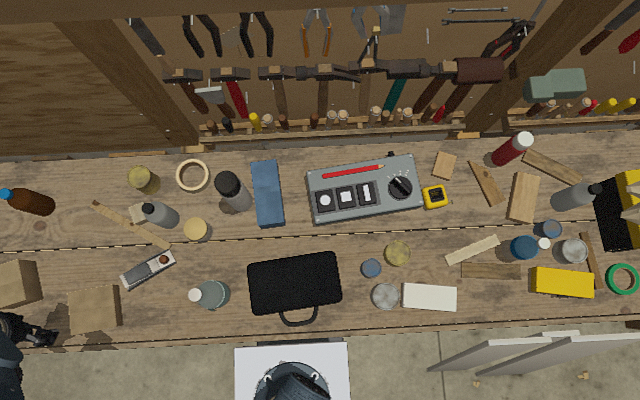

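View pics/side0.png

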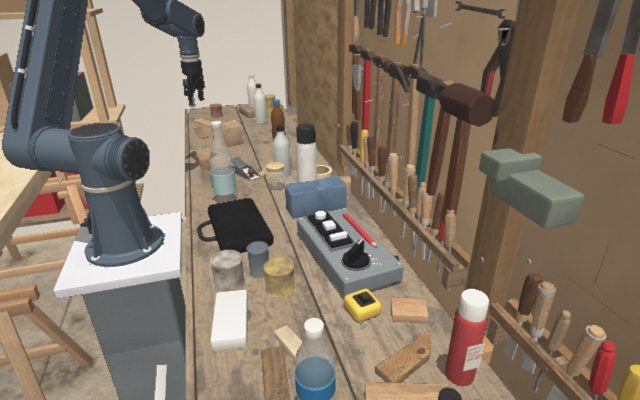

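The top view shows the grey box (307–424, 155–223) with, from left, the round (325,200), square (346,196) and bar (367,193) keys. The dial is at (400,187), the pencil behind it at (352,172), and the tape at (434,196). The side view shows the same row, with the dial at (357,252). Next I'll measure them in both views.

Run:
```python
from h import *
def blobs(d,x0,x1,y0,y1,name,lo=150):
    im=d['image'][y0:y1,x0:x1]; hsv=cv2.cvtColor(im,cv2.COLOR_RGB2HSV)
    m=((hsv[...,2]>lo)&(hsv[...,1]<60)).astype(np.uint8)
    n,_,st,c=cv2.connectedComponentsWithStats(m)
    for i in range(1,n):
        if st[i,4]>12: 
            u,v=c[i]+[x0,y0]; print(name,np.round([u,v],1),st[i,2:],'z77:',np.round(onz(d,u,v,.077),4),'depth',np.round(depthpt(d,round(u),round(v)),4))
t=shot('top'); blobs(t,300,430,150,230,'top')
s=shot('side'); blobs(s,295,400,200,290,'side')
# box top by depth
for d,nm,(x0,x1,y0,y1) in ((t,'top',(295,430,145,235)),(s,'side',(285,405,195,300))):
    vs,us=np.mgrid[y0:y1,x0:x1]; P=np.array([depthpt(d,u,v) for u,v in zip(us.ravel(),vs.ravel())])
    hsv=cv2.cvtColor(d['image'][y0:y1,x0:x1],cv2.COLOR_RGB2HSV).reshape(-1,3)
    k=(np.abs(P[:,2]-.056)<.006)
    r=cv2.minAreaRect(P[k][:,:2].astype(np.float32)*1000); print(nm,k.sum(),np.median(P[k][:,2]),r)
    k=(P[:,2]>.09)&(P[:,2]<.115); Q=P[k]; print('dial pts',k.sum(),Q.mean(0),cv2.minAreaRect(Q[:,:2].astype(np.float32)*1000))
big=lambda d,a,b,c,e,n:cv2.imwrite('pics/'+n,cv2.cvtColor(cv2.resize(d['image'][c:e,a:b],None,fx=5,fy=5,interpolation=2),cv2.COLOR_RGB2BGR))
big(t,300,455,145,230,'topc.png')
```

```text
top [366.3 192.7] [ 8 16 83] z77: [ 0.5562 -0.2378  0.077 ] depth [ 0.5554 -0.2368  0.0763]
top [407.3 197. ] [17 18 39] z77: [ 0.5373 -0.3524  0.077 ] depth [ 0.5411 -0.3558  0.0564]
top [345.6 196.1] [12 11 94] z77: [ 0.5496 -0.1785  0.077 ] depth [ 0.5496 -0.1794  0.078 ]
top [324.7 199.7] [11 10 84] z77: [ 0.5426 -0.1187  0.077 ] depth [ 0.5415 -0.1195  0.0772]
side [353.9 249.4] [ 102   75 2062] z77: [ 0.5725 -0.3208  0.077 ] depth [ 0.5586 -0.3571  0.1048]
side [320.1 214.4] [11  8 75] z77: [ 0.5412 -0.1307  0.077 ] depth [ 0.5424 -0.1258  0.0753]
side [365.9 221.1] [ 6  6 16] z77: [ 0.6501 -0.2035  0.077 ] depth [ 0.7024 -0.0806 -0.0014]
side [329.1 224.5] [13 10 92] z77: [ 0.5493 -0.1907  0.077 ] depth [ 0.5503 -0.1862  0.0758]
side [315.  273.6] [ 6 15 37] z77: [ 0.4563 -0.3845  0.077 ] depth [ 0.4813 -0.2885 -0.0011]
side [326.  281.4] [12 20 43] z77: [ 0.4718 -0.4182  0.077 ] depth [ 0.4994 -0.3254  0.0006]
top 4104 0.054735647710742796 ((575.9214477539062, -236.1152801513672), (159.71041870117188, 318.8669738769531), 6.7118964195251465)
dial pts 119 [ 0.56752573 -0.33735054  0.10072883] ((568.04638671875, -337.75067138671875), (57.1535530090332, 14.748228073120117), 40.9166374206543)
side 3172 0.05453338167024585 ((596.525146484375, -191.994873046875), (449.2366027832031, 332.63433837890625), 78.14165496826172)
dial pts 155 [ 0.58278066 -0.32996579  0.09878098] ((674.6904296875, -265.34490966796875), (310.43719482421875, 87.92577362060547), 50.599281311035156)
```

View pics/topc.png

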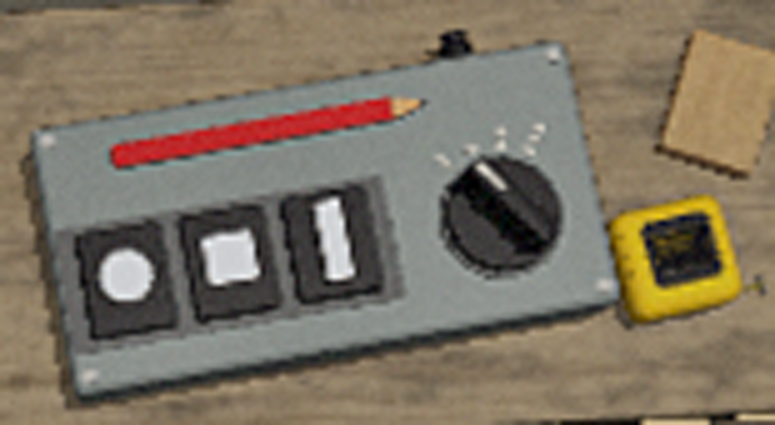

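The positions agree in both views and with the layout: yaw ≈ 0.115, round (.542,-.119), square (.549,-.179), bar (.556,-.238), dial (.568,-.338). Key height measures 77 mm, and the bar's top about 103 mm at 41°. I'll move now, raising the tool first.

>>> drive_tool(plan=[[0,0,-0.04,0,0,0,-1],[0,0,-0.04,0,0,0,-1],[-0.02,-0.02,-0.03,0,0,0,-1],[-0.033,-0.031,0,0,0,0,-1],[-0.033,-0.031,0,0,0,0,-1],[-0.033,-0.031,0,0,0,0,-1],[-0.033,-0.031,0,0,0,0,-1],[-0.033,-0.031,0,0,0,0,-1],[-0.033,-0.031,0,0,0,0,-1],[-0.033,-0.031,0,0,0,0,-1]], newtons=60)

```text
t: 1.25
tcp_pos: [0.3843, 0.2553, 0.3554]
tool_rot: [0.202, 0.979, 0.0, 0.0]
force: [1.7, -0.5, -0.1]
finger_gap: -0.0
gripper_force: 0.0
```

>>> drive_tool(plan=[[-0.033,-0.031,0,0,0,0,-1],[-0.033,-0.031,0,0,0,0,-1],[-0.033,-0.031,0,0,0,0,-1],[-0.033,-0.031,0,0,0,0,-1],[-0.033,-0.031,0,0,0,0,-1],[-0.033,-0.031,0,0,0,0,-1],[-0.033,-0.031,0,0,0,0,-1],[0,0,0.03,0,0,8.5,-1],[0,0,0.03,0,0,8.5,-1],[0,0,0.03,0,0,8.5,-1]])

```text
t: 2.25
tcp_pos: [0.5104, -0.0344, 0.2644]
tool_rot: [0.417, 0.909, 0.0, 0.0]
force: [0.0, 0.2, -0.3]
finger_gap: 0.003
gripper_force: 0.0
```

>>> drive_tool(plan=[[0,0,0.03,0,0,8.5,-1],[0,0,0,0,0,8.5,-1],[0,0,0,0,0,8.5,-1],[0,0,0,0,0,8.5,-1],[0,0,0,0,0,8.5,-1],[0,0,0,0,0,8.5,-1],[0,0,0,0,0,8.5,-1],[0,0,0,0,0,8.5,-1],[0,0,0,0,0,8.5,-1],[0,0,0,0,0,8.5,-1]])

```text
t: 3.25
tcp_pos: [0.5102, -0.0337, 0.2353]
tool_rot: [0.921, 0.389, -0.0, -0.0]
force: [0.4, 0.0, 0.7]
finger_gap: 0.004
gripper_force: 0.0
```

>>> drive_tool(plan=[[0,0,0,0,0,4.8,-1],[-0.011,0.029,0.02,0,0,0,-1],[-0.011,0.029,0.03,0,0,0,-1],[-0.01,0.0275,0.03,0,0,0,-1],[0,0,0.03,0,0,0,-1],[0,0,0,0,0,0,-1]])

```text
t: 3.85
tcp_pos: [0.5402, -0.1187, 0.1216]
tool_rot: [0.936, 0.353, -0.003, -0.003]
force: [0.0, 0.5, 0.1]
finger_gap: 0.001
gripper_force: 0.0
```

Run:
```python
from h import *
s=manip.sense(); print({k:np.round(s[k],4) for k in('t','q','tcp_pos','tool_rot','force')})
d=shot('wrist'); save(d,'w1.png'); print(np.round(d['E'],3))
```

```text
{'t': np.float64(3.85), 'q': array([-0.4184,  0.6109,  1.7149,  0.    ,  0.8247,  0.4316]), 'tcp_pos': array([ 0.5402, -0.1187,  0.1216]), 'tool_rot': array([ 0.9357,  0.3527, -0.0032, -0.0031]), 'force': array([0.0446, 0.4633, 0.0653])}
[[ 0.66   0.722  0.21   0.592]
 [-0.752  0.637  0.172 -0.075]
 [-0.01  -0.271  0.963  0.251]
 [ 0.     0.     0.     1.   ]]
```

View pics/w1.png

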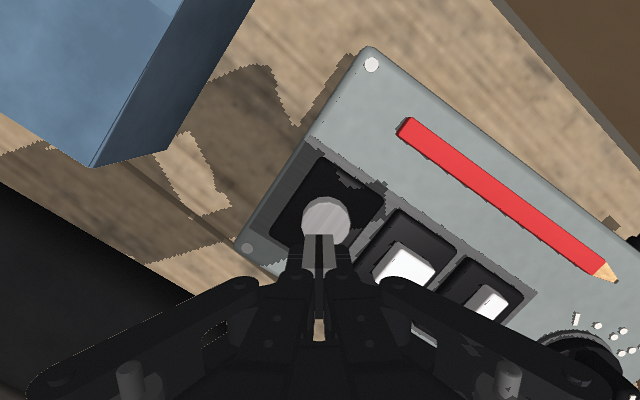

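The fingertips sit over the round key (325,222), with the square and bar keys and the dial to the right, so the alignment is good. I'll press in small steps.

>>> drive_tool(plan=[[0.001,0.001,0.015,0,0,0,-1],[0,0,0.008,0,0,0,-1],[0,0,0.004,0,0,0,-1],[0,0,0.004,0,0,0,-1],[0,0,0,0,0,0,-1]])

```text
t: 4.4
tcp_pos: [0.5442, -0.1188, 0.0946]
tool_rot: [0.935, 0.354, 0.0, 0.0]
force: [0.5, -0.8, -1.0]
finger_gap: 0.004
gripper_force: 0.0
```

>>> drive_tool(plan=[[0,0,0.003,0,0,0,-1],[0,0,0.003,0,0,0,-1],[0,0,0.003,0,0,0,-1],[0,0,0,0,0,0,-1]])

```text
t: 4.8
tcp_pos: [0.544, -0.119, 0.085]
tool_rot: [0.935, 0.353, -0.0, -0.0]
force: [0.7, -0.0, -1.2]
finger_gap: 0.001
gripper_force: 0.0
```

>>> drive_tool(plan=[[0,0,0.002,0,0,0,-1],[0,0,0.002,0,0,0,-1],[0,0,0,0,0,0,-1]])

```text
t: 5.1
tcp_pos: [0.5442, -0.1191, 0.0812]
tool_rot: [0.935, 0.353, -0.0, -0.0]
force: [0.6, -0.4, 0.9]
finger_gap: -0.005
gripper_force: 0.4
```

>>> drive_tool(plan=[[0,0,0.002,0,0,0,-1],[0,0,0,0,0,0,-1]])

```text
t: 5.3
tcp_pos: [0.5443, -0.1191, 0.0809]
tool_rot: [0.935, 0.354, 0.0, 0.0]
force: [-2.7, 0.4, 11.4]
finger_gap: -0.001
gripper_force: 6.2
```

>>> drive_tool(plan=[[0,0,0.002,0,0,0,-1],[0,0,0,0,0,0,-1]])

```text
t: 5.5
tcp_pos: [0.5443, -0.1191, 0.0807]
tool_rot: [0.935, 0.354, 0.0, 0.001]
force: [-4.5, 1.6, 25.0]
finger_gap: 0.0
gripper_force: 12.3
```

Run:
```python
from h import *
s=manip.sense(); print({k:np.round(s[k],4) for k in('t','tcp_pos','force')})
d=shot('side'); c=d['image'][190:290,280:410]
cv2.imwrite('pics/s2.png',cv2.cvtColor(cv2.resize(c,None,fx=5,fy=5,interpolation=2),cv2.COLOR_RGB2BGR))
```

```text
{'t': np.float64(5.5), 'tcp_pos': array([ 0.5443, -0.1191,  0.0807]), 'force': array([-4.4596,  1.5763, 25.0324])}
```

View pics/s2.png

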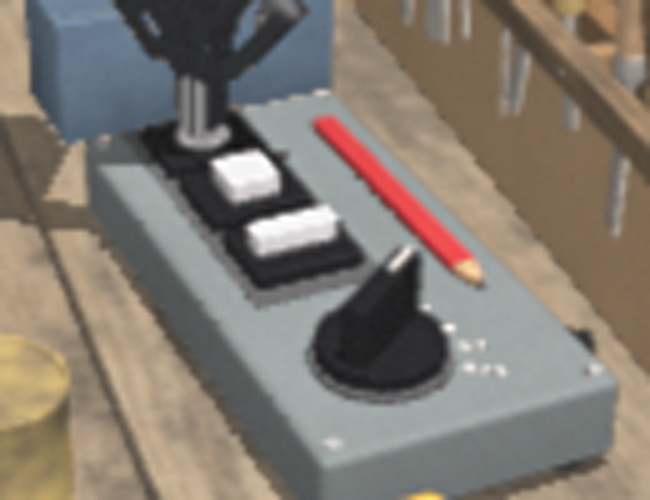

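The picture shows the round key pushed nearly flush under the fingertips (205,135 in the crop). The 25 N on the stop at tip height 67 mm fits. Next I'll lift and move over the square key.

>>> drive_tool(plan=[[0,0,-0.01,0,0,0,-1],[0,0,-0.03,0,0,0,-1],[-0.018,0.0243,0,0,0,0,-1],[-0.0176,0.0243,0,0,0,0,-1],[0,0,0,0,0,0,-1]])

```text
t: 6.05
tcp_pos: [0.5512, -0.1829, 0.1179]
tool_rot: [0.936, 0.352, 0.001, 0.002]
force: [-0.8, -0.7, -0.4]
finger_gap: -0.003
gripper_force: 0.0
```

```bash
cat >> h.py <<'E'
K={'round':(.542,-.119),'square':(.549,-.179),'bar':(.556,-.238)}
def keyz():
    s=manip.sense(); print({k:np.round(s[k],4) for k in('t','tcp_pos','tool_rot','force')})
    for n in('top','side'):
        d=shot(n)
        for k,(x,y) in K.items():
            best=[]
            for z in (.069,.077):
                p=np.linalg.inv(d['E'])@[x,y,z,1]; u=d['cx']-d['f']*p[0]/p[2]; v=d['cy']+d['f']*p[1]/p[2]
                best.append(np.round(np.median([depthpt(d,u+i,v+j)[2] for i in(-1,0,1) for j in(-1,0,1)]),4))
            print(n,k,best)
E
python3 -c "from h import *; keyz()"
```

```text
{'t': np.float64(6.05), 'tcp_pos': array([ 0.5512, -0.1829,  0.1179]), 'tool_rot': array([0.936 , 0.352 , 0.0012, 0.002 ]), 'force': array([-0.7684, -0.6908, -0.4303])}
top round [np.float64(0.6501), np.float64(0.646)]
top square [np.float64(0.5658), np.float64(0.566)]
top bar [np.float64(0.5097), np.float64(0.508)]
side round [np.float64(0.0665), np.float64(0.0081)]
side square [np.float64(0.0746), np.float64(0.075)]
side bar [np.float64(0.0743), np.float64(0.0744)]
```

The side depth puts the round key about 8 mm below the other two, so it has latched. Now I'll press the square key.

>>> drive_tool(plan=[[0,0,0.015,0,0,0,-1],[0,0,0.008,0,0,0,-1],[0,0,0.004,0,0,0,-1],[0,0,0.004,0,0,0,-1],[0,0,0.003,0,0,0,-1],[0,0,0.003,0,0,0,-1],[0,0,0.002,0,0,0,-1],[0,0,0,0,0,0,-1],[0,0,0,0,0,0,-1]])

```text
t: 7.05
tcp_pos: [0.5498, -0.1789, 0.0809]
tool_rot: [0.935, 0.353, 0.0, 0.0]
force: [-3.5, 2.4, 17.0]
finger_gap: -0.002
gripper_force: 8.1
```

>>> drive_tool(plan=[[0,0,-0.01,0,0,0,-1],[0,0,-0.03,0,0,0,-1],[-0.017,0.0243,0,0,0,0,-1],[-0.017,0.0243,0,0,0,0,-1],[0,0,0,0,0,0,-1]])

```text
t: 7.55
tcp_pos: [0.5582, -0.2426, 0.1194]
tool_rot: [0.936, 0.352, 0.002, 0.003]
force: [0.5, 0.4, -0.3]
finger_gap: -0.002
gripper_force: 0.0
```

```bash
python3 -c "from h import *; keyz()"
```

```text
{'t': np.float64(7.55), 'tcp_pos': array([ 0.5582, -0.2426,  0.1194]), 'tool_rot': array([0.936 , 0.3521, 0.0015, 0.003 ]), 'force': array([ 0.5256,  0.4137, -0.2535])}
top round [np.float64(0.7698), np.float64(0.7684)]
top square [np.float64(0.6533), np.float64(0.6535)]
top bar [np.float64(0.5862), np.float64(0.5797)]
side round [np.float64(0.0663), np.float64(0.0091)]
side square [np.float64(0.0662), np.float64(0.0601)]
side bar [np.float64(0.0742), np.float64(0.0751)]
```

Round and square are both down. Now the bar key.

>>> drive_tool(plan=[[0,0,0.015,0,0,0,-1],[0,0,0.008,0,0,0,-1],[0,0,0.004,0,0,0,-1],[0,0,0.004,0,0,0,-1],[0,0,0.003,0,0,0,-1],[0,0,0.003,0,0,0,-1],[0,0,0.002,0,0,0,-1],[0,0,0,0,0,0,-1],[0,0,0,0,0,0,-1]])

```text
t: 8.55
tcp_pos: [0.5565, -0.2379, 0.081]
tool_rot: [0.935, 0.353, 0.0, 0.0]
force: [-2.4, 2.4, 9.8]
finger_gap: -0.001
gripper_force: 5.0
```

>>> drive_tool(plan=[[0,0,0.001,0,0,0,-1],[0,0,0,0,0,0,-1],[0,0,-0.011,0,0,0,-1],[0,0,-0.04,0,0,0,-1],[0,0,-0.04,0,0,0,-1],[-0.019,0.0277,0,0,0,0,0.2],[-0.019,0.0277,0,0,0,0,0.2],[-0.019,0.0277,0,0,0,0,0.2],[0,0,0,0,0,0,0.2],[0,0,0,0,0,0,0.2]])

```text
t: 9.55
tcp_pos: [0.5682, -0.3387, 0.1691]
tool_rot: [0.936, 0.353, 0.0, -0.0]
force: [0.3, 1.3, -0.2]
finger_gap: 0.594
gripper_force: 0.0
```

Run:
```python
from h import *
keyz()
d=shot('wrist'); save(d,'w3.png')
```

```text
{'t': np.float64(9.55), 'tcp_pos': array([ 0.5682, -0.3387,  0.1691]), 'tool_rot': array([ 9.357e-01,  3.527e-01,  1.000e-04, -2.000e-04]), 'force': array([ 0.3377,  1.2804, -0.1537])}
top round [np.float64(0.7856), np.float64(0.785)]
top square [np.float64(0.7608), np.float64(0.7609)]
top bar [np.float64(0.6659), np.float64(0.6589)]
side round [np.float64(0.0666), np.float64(0.009)]
side square [np.float64(0.0661), np.float64(0.0611)]
side bar [np.float64(0.0635), np.float64(0.0629)]
```

View pics/w3.png

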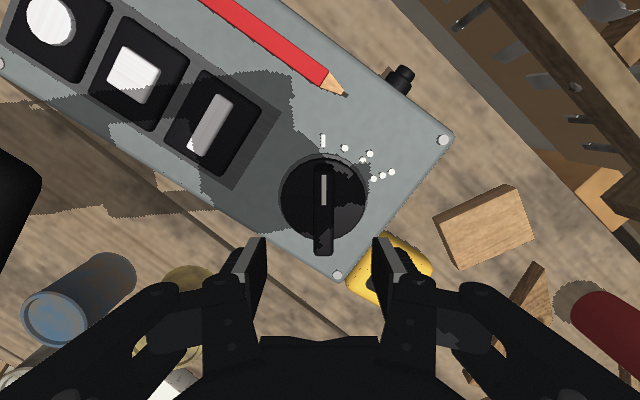

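All three keys sit low. The dial bar is upright in the image, from (323,165) to (323,253), and nearly centred between the open fingers. I'll check its centre with rays before descending.

Run:
```python
from h import *
d=shot('wrist'); s=manip.sense()
Rm=R.from_quat(s['tool_rot']).as_matrix()
vs,us=np.mgrid[140:270,290:360]
P=np.array([depthpt(d,u,v) for u,v in zip(us.ravel(),vs.ravel())])
Q=P[(P[:,2]>.096)&(P[:,2]<.11)]
print(len(Q),np.median(Q[:,2])); r=cv2.minAreaRect(Q[:,:2].astype(np.float32)*1000); print(r)
c=np.array([*np.array(r[0])/1000,.1]); print('tool offset',Rm.T@(c-s['tcp_pos']))
t=shot('top')
```

```text
1812 0.10331555082282963
((570.4635009765625, -338.38372802734375), (59.89689254760742, 13.867473602294922), 41.20452880859375)
tool offset [0.00048093 0.0028323  0.069151  ]
```

>>> drive_tool(plan=[[0,0.002,0.02,0,0,0,0.2],[0,0,0.03,0,0,0,0.2],[0,0,0.02,0,0,0,0.2],[0,0,0.009,0,0,0,0.2],[0,0,0,0,0,0,-0.3],[0,0,0,0,0,0,-1],[0,0,0,0,0,0,-1],[0,0,0,0,0,0,-1],[0,0,0,0,0,0,-1]], newtons=60)

```text
t: 10.7
tcp_pos: [0.57, -0.3393, 0.0918]
tool_rot: [0.935, 0.353, 0.0, 0.0]
force: [-1.9, 3.2, 6.4]
finger_gap: 0.15
gripper_force: 61.0
```

>>> drive_tool(plan=[[0,0,-0.001,0,0,4,-1],[0,0,0,0,0,4,-1],[0,0,0,0,0,4,-1],[0,0,0,0,0,4,-1],[0,0,0,0,0,4,-1],[0,0,0,0,0,4,-1],[0,0,0,0,0,4,-1],[0,0,0,0,0,4,-1],[0,0,0,0,0,0,-1]])

```text
t: 11.6
tcp_pos: [0.5698, -0.3389, 0.0918]
tool_rot: [0.997, 0.082, -0.0, -0.0]
force: [-1.4, 3.3, 3.4]
finger_gap: 0.151
gripper_force: 60.6
```

Run:
```python
from h import *
s=manip.sense(); M=R.from_quat(s['tool_rot']).as_matrix()
print({k:np.round(s[k],4) for k in('t','q','tcp_pos','force','ft_torque')},'tool x deg',np.degrees(np.arctan2(M[1,0],M[0,0])))
```

```text
{'t': np.float64(11.6), 'q': array([-7.0500e-01,  7.6330e-01,  1.4439e+00,  6.0000e-04,  9.3500e-01,
        7.0100e-01]), 'tcp_pos': array([ 0.5698, -0.3389,  0.0918]), 'force': array([-1.3988,  3.289 ,  3.3918]), 'ft_torque': array([0.5096, 0.1492, 0.1156])} tool x deg 9.421072777796514
```

>>> drive_tool(plan=[[0,0,0,0,0,4,-1],[0,0,0,0,0,4,-1],[0,0,0,0,0,4,-1],[0,0,0,0,0,4,-1],[0,0,0,0,0,4,-1],[0,0,0,0,0,4,-1],[0,0,0,0,0,4,-1],[0,0,0,0,0,4,-1],[0,0,0,0,0,4,-1],[0,0,0,0,0,1.8,-1]])

```text
t: 12.6
tcp_pos: [0.5698, -0.3382, 0.0918]
tool_rot: [0.969, -0.245, -0.0, -0.001]
force: [-0.7, 4.6, 3.9]
finger_gap: 0.153
gripper_force: 60.7
```

>>> drive_tool(plan=[[0,0,0,0,0,0,-1],[0,0,0,0,0,0,-1],[0,0,0,0,0,0,-1]])

```text
t: 12.9
tcp_pos: [0.5698, -0.3382, 0.0918]
tool_rot: [0.97, -0.244, -0.0, -0.001]
force: [0.2, 4.7, 3.7]
finger_gap: 0.149
gripper_force: 60.7
```

Run:
```python
from h import *
s=manip.sense(); M=R.from_quat(s['tool_rot']).as_matrix()
print({k:np.round(s[k],4) for k in('t','q','tcp_pos','force','ft_torque')},'tool x deg',np.degrees(np.arctan2(M[1,0],M[0,0])))
d=shot('top'); cv2.imwrite('pics/t4.png',cv2.cvtColor(cv2.resize(d['image'][145:230,300:455],None,fx=5,fy=5,interpolation=2),cv2.COLOR_RGB2BGR))
d=shot('wrist'); save(d,'w4.png'); keyz()
```

```text
{'t': np.float64(12.9), 'q': array([-0.7046,  0.7632,  1.4442,  0.0016,  0.9357,  1.3591]), 'tcp_pos': array([ 0.5698, -0.3382,  0.0918]), 'force': array([0.1966, 4.6717, 3.7423]), 'ft_torque': array([0.7058, 0.1663, 0.1281])} tool x deg -28.28992946545581
{'t': np.float64(13.0), 'tcp_pos': array([ 0.5698, -0.3382,  0.0918]), 'tool_rot': array([ 9.697e-01, -2.443e-01, -4.000e-04, -9.000e-04]), 'force': array([-0.0196,  4.6655,  4.7499])}
top round [np.float64(0.7439), np.float64(0.7433)]
top square [np.float64(0.7446), np.float64(0.7448)]
top bar [np.float64(0.7417), np.float64(0.7416)]
side round [np.float64(0.0666), np.float64(0.0087)]
side square [np.float64(0.0659), np.float64(0.0627)]
side bar [np.float64(0.0643), np.float64(0.0637)]
```

View pics/w4.png

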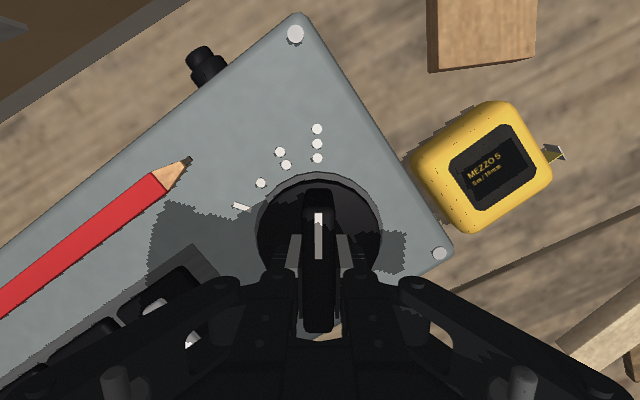

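The pointer line (318,213–258) points straight at the three dots (317,129–158). The grip is steady at 61 N, all three keys are down, and the pencil and tape measure are undisturbed. I'm handing in while still holding the dial.

```bash
python3 -c "from station import manip; print(manip.sign_off())"
```

```text
the job is handed in; nothing more can be done
None
```

I pressed the round, square and bar keys in that order and all three stayed down, then turned the dial to the three-dot mark and handed the job in at about 13 s while still gripping it; the pencil and tape measure were not disturbed.

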